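# Turn the accessory carousel until the ring box faces front

### The arm

A 7-joint arm with a two-finger parallel gripper is mounted at the origin on the work surface. World frame = base frame: x ahead of the robot, y to its left, z up, the work surface at z = 0. Lengths are in m, angles in rad, forces in N, time in s.
With the tool pointing down it reaches from about 0.425 to 0.925 m from the base axis. Payload 6.8 kg.
Tool frame: the origin (TCP) lies midway between the tips of the shut fingers; the grasp point (between the pads) lies 19 mm behind it (ctrl.grip_point_offset is the distance from the TCP to the grasp point, in m); z points along the fingers, y is the line along which they close (so a half turn about z gives the same grasp; the last joint's range is limited). The gripper opens to 85 mm and grips with 20 to 120 N. Pads are 22 mm wide; open, the fingers measure 114 mm over their backs; the gripper's body (76 mm by 85 mm) begins 54 mm behind the grasp point. The pads swing forward as they close: fully open they stand 13 mm farther back than shut.
Start: joints at [1.14, 0.477, 0.022, 1.555, -0.011, 1.109, -0.083], TCP at [0.214, -0.64, 0.231] pointing down, gripper open.
Joint ranges: [-2.96, 2.96], [-0.34, 2.1], [-1.41, 1.46], [0.24, 2.44], [-1.37, 4.51], [0.17, 1.92], [-2.96, 2.96]. Speed limits (rad/s): [2.39, 2.39, 3.14, 3.14, 3.14, 3.14, 3.14].

### API

Orientations are given as a unit quaternion [w, x, y, z].
In Python, from cell import ctrl gives the robot as it stands.
- The arm moves only by the tool carry_out, never from a script. Its argument "commands" is a list that holds one entry, the list of rows, each a list of 7 numbers: the finger opening in cm, from 0 to 8.54, then the shift along the tool's x, y, z in cm, then the turn, a rotation vector about the tool's x, y, z in degrees. A call has 1 to 20 rows; each row is the pose to reach, as a shift and turn from the pose commanded when the call began, along the tool's axes at that moment; what a row does not reach only later rows make up. A row lasts 1/10 s, in which the tool goes at most 50 mm and 8.59 degrees, less where a joint would pass 70% of its speed; a pose out of reach is approached as far as the arm can. A call with a gripper value outside its range is refused whole. The fingers move at their own pace and stop on an object; "force" is the grip in N (left out, the last holds). Time passes only in rows, so rows that repeat a pose let the fingers close. It gives the time, the measured TCP pose, the force, the opening and the grip force at its end, in the units of the state.
- ctrl.state(): the state, without advancing time (a new reading comes with each control period).
- ctrl.capture(name): name is "scene" or "top" or "wrist"; returns a dict with "img" (384x512x3 uint8, blue, green, red), "camera_matrix" (3x3 intrinsics, pixels), "k1" (the pictures are not rectified: a ray, as slopes to the right and down, at radius r is drawn at 1 + k1 r^2 times it, then the intrinsics apply), "T" (4x4, takes a point from camera to world coordinates); the wrist camera has in their place "T_tool_cam" (4x4, takes a point from camera to tool coordinates, whose origin is the TCP and whose axes are the flange's). Camera axes: x right, y down, z forward; pixel columns grow to the right and rows downward; lengths in m; the calibration is good to about 2 mm. A picture is of the moment at which its call begins: read the wrist's pose just before it. There is no depth.
- ctrl.sign_off(): hands the job in; it is judged then, once.
Trained networks look in a picture, given as the dict that the camera call returned (one of the last four; its "shot" number tells which), for a name from the list of things; names that differ only in an ending like _2 or _b are one class to them, and where a whole thing is asked for, a point or a joint stands for the part that bears it (a point fixed in the world has none). Each returns a list of dicts, best first, with "score" (0 to 1); they miss things now and then, are a little off and sometimes report something else, mostly with a low value. They report only what shows in the picture. A call takes as long as a camera call. They do not tell look-alikes from the thing itself.
- ctrl.boxes_of(thing, picture): "rect" ([left, top, right, bottom] in pixels, round what is visible of it).
The state is a dict: "time": time; "q": joint angles; "dq": joint speeds; "tau": joint torques, N m; "tcp_pos": TCP position; "ee_rot": TCP orientation; "force": force on the tool from outside, world axes, zero at the start; "ft_torque": the same for the moment, N m; "width": finger opening in m; "gripper_force": force on a finger pad.
Only numpy, scipy, OpenCV 4.12 (cv2) and the standard library are available. Lean on these libraries where they do the work, as an engineer would, in place of code of your own. Each camera call takes 0.05 s, during which the arm holds its last target. There are 200 camera calls.

### The job

Push the round accessory carousel by its rim or the dark studs on it with the fingertips, steadily and without flinging or pinching it, until the clear two-tier ring box with the orange tabs faces front, squarely behind the orange pointer of the carousel's foot. Do not touch the things carried on the carousel; the navy vase in its middle stays standing there and the clothes freshener and tie bar stay where they are. Finish with the carousel at rest and the hand clear of it.

Things in the scene. Friction and masses are not known exactly. Their poses are not given: they have to be found in the camera images.
- base: white fixed foot of the carousel, 100 mm radius, bolted to the shelf. Origin on the carousel's turning axis at shelf height. A white tongue 30 mm wide runs along its own -x axis (the carousel's front) and ends 170 mm from the axis; it is at most 13 mm high.
- pointer (a point): top of the orange pointer block (26 x 24 mm) on the foot's tongue: 155 mm from the axis along the foot's own -x, 13 mm above the shelf; marks the front. Fixed.
- platter: white turning disc, 135 mm radius, 12 mm thick; origin on the axis at its underside; its top is 32 mm above the shelf. Turns either way about the vertical (several turns, no stops) and stays where left; friction about 0.2 N m, 2 N at the rim. The ring box is on its own -x side and faces front when the disc's yaw equals the foot's yaw. All it carries lies within 90 mm of the axis.
- stud (a point): top centre of one of six dark steel rim studs, 12 mm diameter, rising 26 mm above the disc (to 58 mm above the shelf), all 122 mm from the axis, at 30 (this one), 90, 150, 210, 270 and 330 degrees counterclockwise from the disc's own +x
- mark (a point): point on the disc's top, 122 mm from the axis along the disc's own -x, straight outward of the ring box, midway between two studs
- ringbox: clear ring box in two stacked tiers with orange tabs on its outer face and an orange stripe on top, 50 x 56 x 48 mm high, fixed on the disc; origin at its underside centre, 58 mm from the axis along the disc's own -x
- otheritems: the other things fixed on the disc: wooden tray (22 mm high) on its own +x side, grey watch cushion (43 mm high) on +y, green cup (34 mm high) on -y, each about 50 mm across and centred 58 mm from the axis. Origin on the axis at the disc's top
- vase: loose empty navy ceramic bud vase, 46 mm across, 115 mm high, 0.18 kg, standing on the middle of the disc; origin at its underside centre, z upward
- freshener: loose white battery fan clothes freshener, 62 x 90 x 140 mm high, origin at its underside centre, 0.25 to 0.28 m from the carousel's axis to one side of it
- tiebar: loose silver aluminium tie bar, 62 mm long, 12 mm wide, 8.5 mm high, lying on the shelf 0.25 to 0.28 m from the carousel's axis on the other side; origin at its underside centre
There are look-alikes about, which are no part of the job. There is more than one size of the vase; the one meant has the size given above.

How it is judged:
On the way:
1. the fingers push the carousel (contact force between the fingers and platter above 0.3 N), for 0.02 s.
At the end, for the whole second after the job is handed in: The mark in front of the ring box is within 14 mm sideways of the line to the front pointer (about 6.5 degrees), the disc is at rest, the vase stands upright on the disc within 20 mm of the axis, and freshener and tie bar are within 15 mm of where they began (y of mark in the frame of base between -0.014 and 0.014 m and x of mark in the frame of base below 0 m and angular speed of platter below 0.05 rad/s and angle between vase's own z axis and vertical below 0.1 rad and horizontal distance between vase and base below 0.02 m and height (world z) of vase below 0.037 m and distance of each of freshener, tiebar from where it was at the start of the episode below 0.015 m); the robot touches nothing.
It fails at once if the robot touches the ring box or another thing carried on the disc (over 1 N) (contact force between any of the fingers, the arm and ringbox above 1 N or contact force between any of the fingers, the arm and otheritems above 1 N or contact force between any of the fingers, the arm and vase above 1 N).
It fails at once if the vase is tipped (over 0.35 rad), lifted (over 10 mm) or shifted over 20 mm (angle between vase's own z axis and vertical above 0.35 rad or height (world z) of vase above 0.042 m or distance of vase from where it was at the start of the episode above 0.02 m).
It fails at once if the carousel is flung (over 3 rad/s) (angular speed of platter above 3 rad/s).
It fails at once if the carousel is pinched or shoved hard (fingers press on it with over 25 N) (contact force between the fingers and platter above 25 N).
It fails at once if the freshener or the tie bar is moved over 20 mm (distance of any of freshener, tiebar from where it was at the start of the episode above 0.02 m).
It also fails if it takes over 45 s, if anything falls off the work surface, if the arm or the gripper's body presses on something with over 40 N, if the wrist force passes 120 N, or if a joint passes its speed limit or range.

## Working session

There is one attempt and no reset: what is moved stays moved. The work goes in short steps, Python scripts to look and compute and a tool call to move; the robot and the scene stay as the last step left them, time stands still between calls to the robot, and variables do not carry over. Pictures are saved under pics/ and viewed, at most 10 in all, crops included, and the job is handed in when it is done.

Besides the shell and the picture viewer there is one more tool, called after ">>>" by a JSON object that holds its "name" and its "arguments". carry_out: Moves the arm, as the interface text tells. Its arguments: {"type":"object","properties":{"commands":{"type":"array"},"force":{"type":"number"}},"required":["commands"]}

```bash
mkdir -p pics
python3 - <<'E'
from cell import ctrl
import cv2,pickle
s=ctrl.state();print(s['time'],s['tcp_pos'],s['ee_rot'],s['width'])
for n in('top','scene'):
    p=ctrl.capture(n);cv2.imwrite(f'pics/{n}0.png',p['img']);pickle.dump(p,open(f'{n}0.pkl','wb'))
    print(n,p['camera_matrix'].tolist(),p['k1'],p['T'].round(4).tolist())
    for t in('base','platter','ringbox','vase','freshener','tiebar','stud','pointer'):
        try: print(t,[(round(d['score'],2),[round(v) for v in d['rect']]) for d in ctrl.boxes_of(t,p)][:7])
        except Exception as e: print(t,e)
E
```

```text
0.0 [ 0.21391617 -0.63956266  0.23030906] [-9.04301213e-04  9.87001470e-01  1.60708528e-01 -2.23027831e-04] 0.08531191903375186
top [[376.83292488679723, 0.0, 254.96059282898514], [0.0, 376.83292488679723, 195.4373654897203], [0.0, 0.0, 1.0]] -0.02126897118528864 [[0.0233, -0.9845, 0.1736, 0.4437], [-0.9997, -0.0243, -0.0036, 0.0182], [0.0078, -0.1734, -0.9848, 1.0032], [0.0, 0.0, 0.0, 1.0]]
base [(0.6, [239, 165, 340, 280])]
platter [(0.96, [236, 163, 342, 261])]
ringbox [(0.79, [301, 200, 325, 227])]
vase [(0.69, [376, 234, 413, 255]), (0.6, [280, 200, 299, 221]), (0.58, [265, 110, 275, 135])]
freshener [(0.78, [162, 227, 210, 256])]
tiebar [(0.63, [375, 188, 397, 197])]
stud [(0.88, [236, 161, 343, 266])]
pointer [(0.91, [238, 165, 340, 280]), (0.39, [237, 164, 340, 265])]
scene [[359.9236305995735, 0.0, 252.04026905248458], [0.0, 359.9236305995735, 191.9229415488872], [0.0, 0.0, 1.0]] 0.03904459574347197 [[0.8204, 0.4344, -0.3717, 0.95], [0.5716, -0.6107, 0.548, -0.4896], [0.0111, -0.6621, -0.7493, 0.7735], [0.0, 0.0, 0.0, 1.0]]
base [(0.86, [161, 176, 274, 270])]
platter [(0.78, [165, 179, 272, 272])]
ringbox [(0.7, [188, 214, 223, 249]), (0.66, [161, 307, 175, 335])]
vase [(0.94, [99, 248, 138, 298]), (0.74, [211, 188, 230, 224]), (0.69, [304, 236, 319, 265])]
freshener [(0.9, [234, 113, 269, 175])]
tiebar [(0.62, [161, 308, 173, 340])]
stud [(0.94, [169, 179, 271, 272])]
pointer [(0.7, [162, 179, 272, 266])]
```

Run:
```python
import cv2
i=cv2.imread('pics/top0.png');cv2.imwrite('pics/topc.png',cv2.resize(i[100:310,150:430],None,fx=2.8,fy=2.8,interpolation=cv2.INTER_CUBIC))
```

```text
(no output)
```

View pics/topc.png

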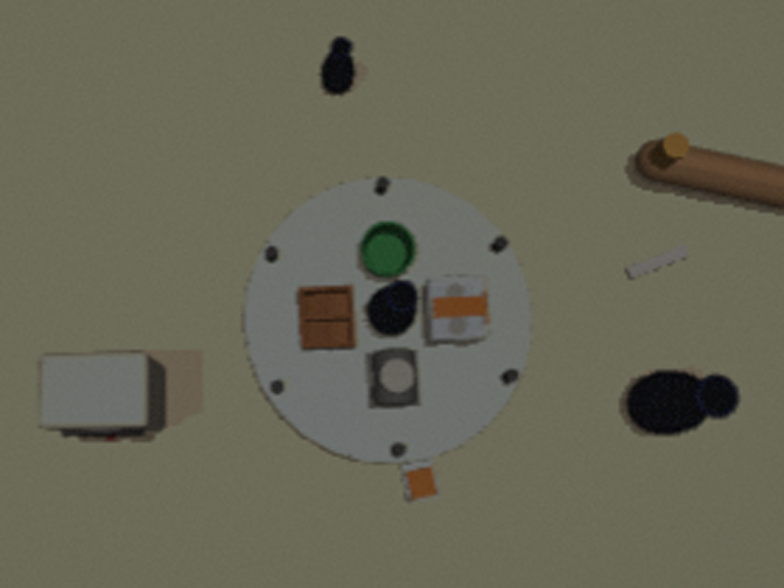

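View pics/scene0.png

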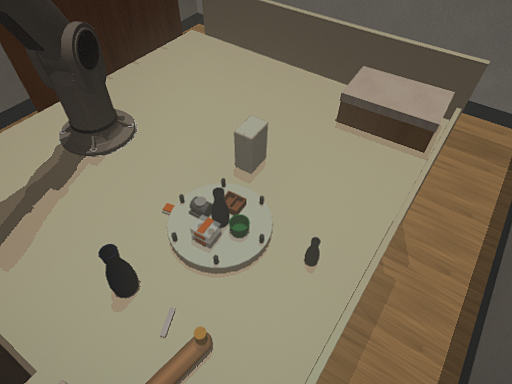

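The top picture shows the ring box (crop 457,308) on the carousel's -y side, and the pointer (420,482) towards the robot. The studs sit at about (382,184), (500,243), (511,376), (398,449), (277,386) and (271,253). The tie bar is on the right and the freshener on the left.

```bash
cat > h.py <<'E'
import numpy as np, cv2
def ray(p,px,z):
    K=p['camera_matrix'];d=(np.array(px,float)-K[:2,2])/[K[0,0],K[1,1]]
    u=d.copy()
    for _ in range(20): u=d/(1+p['k1']*(u@u))
    T=p['T'];v=T[:3,:3]@[u[0],u[1],1];o=T[:3,3]
    return (o+v*(z-o[2])/v[2])
def proj(p,X):
    T=p['T'];c=T[:3,:3].T@(np.array(X)-T[:3,3]);u=c[:2]/c[2];u=u*(1+p['k1']*(u@u))
    K=p['camera_matrix'];return u*[K[0,0],K[1,1]]+K[:2,2]
def fit(pts):  # studs: centre + yaw mod 60 with r=.122
    from scipy.optimize import least_squares
    f=lambda x:(np.min([np.linalg.norm(pts[:,None]-(x[:2]+.122*np.c_[np.cos(x[2]+np.radians(30+60*np.arange(6))),np.sin(x[2]+np.radians(30+60*np.arange(6)))])[None],axis=2)],axis=0).min(1))
    best=min((least_squares(f,[*pts.mean(0),a]) for a in np.arange(0,1.05,.17)),key=lambda r:r.cost)
    return best.x,f(best.x)
E
python3 - <<'E'
from h import *
import pickle
p=pickle.load(open('top0.pkl','rb'))
c=lambda x,y:(x/2.8+150,y/2.8+100)
S=[(382,183),(500,242),(511,375),(398,449),(277,386),(271,253)]
# stud blob refine: dark pixel centroid ~ mid-height z .045
pts=np.array([ray(p,c(*s),.048)[:2] for s in S]);print(pts.round(3))
x,r=fit(pts);print('centre',x,np.degrees(x[2]),r.round(4))
C=x[:2]
P=ray(p,c(421,481),.013);d=P[:2]-C;print('pointer',P,np.linalg.norm(d),np.degrees(np.arctan2(d[1],d[0])))
for n,s,z in(('stripe',(460,306),.08),('tie',(657,263),.005),('fresh',(95,378),.14),('bigvase',(665,402),.04),('bigvasetop',(718,396),.16),('smallvase',(338,75),.03),('rollend',(655,160),.03)):
    q=ray(p,c(*s),z);d=q[:2]-C;print(n,q.round(3),np.linalg.norm(d).round(3),np.degrees(np.arctan2(d[1],d[0])).round(1))
E
```

```text
[[ 0.694 -0.066]
 [ 0.64  -0.175]
 [ 0.518 -0.184]
 [ 0.449 -0.082]
 [ 0.503  0.027]
 [ 0.625  0.036]]
centre [ 0.57155607 -0.07400865  0.59391934] 34.02907145106938 [0.0006 0.0007 0.0006 0.0006 0.0004 0.0004]
pointer [ 0.42101467 -0.1072914   0.013     ] 0.15417669685823018 -167.53318884635425
stripe [ 0.575 -0.133  0.08 ] 0.059 -86.4
tie [ 0.632 -0.336  0.005] 0.269 -76.9
fresh [0.5   0.175 0.14 ] 0.259 106.0
bigvase [ 0.497 -0.327  0.04 ] 0.263 -106.4
bigvasetop [ 0.496 -0.326  0.16 ] 0.264 -106.6
smallvase [ 0.805 -0.024  0.03 ] 0.239 12.1
rollend [ 0.728 -0.329  0.03 ] 0.299 -58.5
```

>>> {"name": "carry_out", "arguments": {"commands": [[[0,3.2,-3,0,0,0,-3.4],[0,6.4,-5.9,0,0,0,-6.8],[0,9.6,-8.9,0,0,0,-10.2],[0,12.8,-11.8,0,0,0,-13.7],[0,16,-14.8,0,0,0,-17.1],[0,19.2,-17.8,0,0,0,-20.5],[0,22.4,-20.7,0,0,0,-23.9],[0,25.6,-23.7,0,0,0,-27.3],[0,28.8,-26.6,0,0,0,-30.7],[0,32,-29.6,0,0,0,-34.2],[0,35.3,-32.5,0,0,0,-37.6],[0,38.5,-35.5,0,0,0,-41],[0,41.7,-38.5,0,0,0,-44.4],[0,44.9,-41.4,0,0,0,-47.8],[0,48.1,-44.4,0,0,0,-51.2],[0,51.3,-47.3,0,0,0,-54.7],[0,54.5,-50.3,0,0,0,-58],[0,57.7,-53.3,0,0,0,-61.5],[0,57.7,-53.3,0,0,0,-61.5],[0,57.7,-53.3,0,0,0,-61.5]]]}}

```text
time: 2.9
tcp_pos: [0.5923, 0.0495, 0.2311]
ee_rot: [-0.0, 0.765, 0.644, -0.0]
force: [0.5, -0.5, -0.3]
width: 0.0002
gripper_force: 0.0
```

>>> {"name": "carry_out", "arguments": {"commands": [[[0,0,0,3,0,0,0],[0,0,0,6,0,0,0],[0,0,0,9,0,0,0],[0,0,0,12,0,0,0],[0,0,0,14.5,0,0,0],[0,0,0,16.5,0,0,0],[0,0,0,18,0,0,0],[0,0,0,18.8,0,0,0],[0,0,0,18.8,0,0,0]]]}}

```text
time: 3.8
tcp_pos: [0.5917, 0.0475, 0.0427]
ee_rot: [-0.0, 0.766, 0.642, -0.001]
force: [0.2, 0.6, -0.7]
width: 0.0003
gripper_force: 0.0
```

Run:
```python
from cell import ctrl
from h import *
import cv2
s=ctrl.state();print(s['tcp_pos'],s['force'])
p=ctrl.capture('top');cv2.imwrite('pics/top1.png',cv2.resize(p['img'][100:310,150:430],None,fx=2.8,fy=2.8,interpolation=cv2.INTER_CUBIC))
# rows: arc about C in tool frame
C=np.array([.5716,-.0740]);q=s['ee_rot'];yaw=2*np.arctan2(q[2],q[1]);P=s['tcp_pos'][:2]
d=P-C;a0=np.arctan2(d[1],d[0]);print(np.degrees(a0),np.degrees(yaw),np.linalg.norm(d))
ex=np.array([np.cos(yaw),np.sin(yaw)]);ey=np.array([np.sin(yaw),-np.cos(yaw)])
for k in range(1,21):
    a=a0-np.radians(2.2*k);r=.124
    w=C+r*np.array([np.cos(a),np.sin(a)])-P
    print([0,round(w@ex*100,2),round(w@ey*100,2),0,0,0,round(2.2*k,1)],end=',')
```

```text
[0.59172426 0.04747558 0.0426581 ] [ 0.16227733  0.57089268 -0.70639334]
80.5935215241817 79.93805632410245 0.12313123933659674
[0, np.float64(0.08), np.float64(0.48), 0, 0, 0, 2.2],[0, np.float64(0.06), np.float64(0.95), 0, 0, 0, 4.4],[0, np.float64(0.02), np.float64(1.43), 0, 0, 0, 6.6],[0, np.float64(-0.04), np.float64(1.9), 0, 0, 0, 8.8],[0, np.float64(-0.11), np.float64(2.37), 0, 0, 0, 11.0],[0, np.float64(-0.21), np.float64(2.83), 0, 0, 0, 13.2],[0, np.float64(-0.32), np.float64(3.3), 0, 0, 0, 15.4],[0, np.float64(-0.45), np.float64(3.75), 0, 0, 0, 17.6],[0, np.float64(-0.6), np.float64(4.21), 0, 0, 0, 19.8],[0, np.float64(-0.76), np.float64(4.65), 0, 0, 0, 22.0],[0, np.float64(-0.94), np.float64(5.09), 0, 0, 0, 24.2],[0, np.float64(-1.14), np.float64(5.53), 0, 0, 0, 26.4],[0, np.float64(-1.36), np.float64(5.95), 0, 0, 0, 28.6],[0, np.float64(-1.59), np.float64(6.37), 0, 0, 0, 30.8],[0, np.float64(-1.84), np.float64(6.77), 0, 0, 0, 33.0],[0, np.float64(-2.1), np.float64(7.17), 0, 0, 0, 35.2],[0, np.float64(-2.38), np.float64(7.56), 0, 0, 0, 37.4],[0, np.float64(-2.67), np.float64(7.94), 0, 0, 0, 39.6],[0, np.float64(-2.97), np.float64(8.3), 0, 0, 0, 41.8],[0, np.float64(-3.29), np.float64(8.65), 0, 0, 0, 44.0],
```

View pics/top1.png

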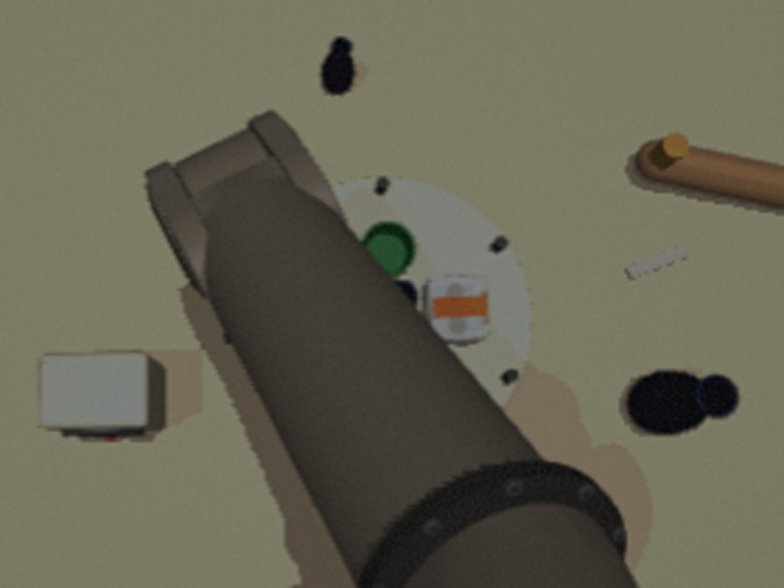

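The arm covers the carousel's left half. Nothing has moved: studs at (382,184), (500,243) and (511,376) are where they were. Now I'll start the push.

>>> {"name": "carry_out", "arguments": {"commands": [[[0,0.08,0.25,0,0,0,1.1],[0,0.08,0.5,0,0,0,2.2],[0,0.07,0.7,0,0,0,3.3],[0,0.06,0.95,0,0,0,4.4],[0,0.04,1.2,0,0,0,5.5],[0,0.02,1.45,0,0,0,6.6],[0,0,1.65,0,0,0,7.7],[0,-0.04,1.9,0,0,0,8.8],[0,-0.07,2.15,0,0,0,9.9],[0,-0.11,2.35,0,0,0,11]]]}}

```text
time: 4.85
tcp_pos: [0.6152, 0.0433, 0.0432]
ee_rot: [-0.0, 0.825, 0.566, -0.0]
force: [-1.3, 0.1, 1.2]
width: -0.0001
gripper_force: 0.8
```

>>> {"name": "carry_out", "arguments": {"commands": [[[0,0,0.48,0,0,0,2.2],[0,-0.03,0.95,0,0,0,4.4],[0,-0.07,1.43,0,0,0,6.6],[0,-0.13,1.9,0,0,0,8.8],[0,-0.21,2.37,0,0,0,11],[0,-0.3,2.83,0,0,0,13.2],[0,-0.41,3.3,0,0,0,15.4],[0,-0.54,3.75,0,0,0,17.6],[0,-0.69,4.2,0,0,0,19.8],[0,-0.85,4.65,0,0,0,22],[0,-1.03,5.1,0,0,0,24.2],[0,-1.23,5.52,0,0,0,26.4],[0,-1.45,5.95,0,0,0,28.6],[0,-1.68,6.37,0,0,0,30.8],[0,-1.93,6.77,0,0,0,33],[0,-2.19,7.17,0,0,0,35.2],[0,-2.47,7.55,0,0,0,37.4],[0,-2.76,7.93,0,0,0,39.6],[0,-3.07,8.3,0,0,0,41.8],[0,-3.39,8.65,0,0,0,44]]]}}

```text
time: 6.85
tcp_pos: [0.6841, -0.0198, 0.0434]
ee_rot: [0.0, 0.977, 0.215, 0.0]
force: [1.2, 2.3, 0.6]
width: 0.0002
gripper_force: 0.8
```

Run:
```python
from cell import ctrl
from h import *
import cv2
s=ctrl.state();print(s['tcp_pos'],s['force'])
p=ctrl.capture('top');cv2.imwrite('pics/top2.png',cv2.resize(p['img'][100:310,150:430],None,fx=2.8,fy=2.8,interpolation=cv2.INTER_CUBIC))
C=np.array([.5716,-.0740]);q=s['ee_rot'];yaw=2*np.arctan2(q[2],q[1]);P=s['tcp_pos'][:2]
d=P-C;a0=np.arctan2(d[1],d[0]);print(np.degrees(a0),np.degrees(yaw),np.linalg.norm(d))
```

```text
[ 0.68408856 -0.01981581  0.04335819] [1.21506586 2.32131693 0.62025344]
25.719477323984155 24.810473348240016 0.12485833559958717
```

View pics/top2.png

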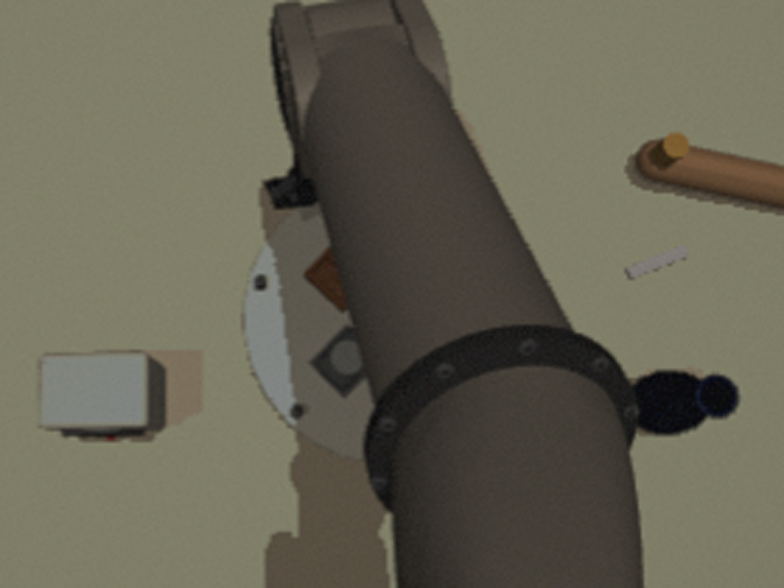

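The disc has turned clockwise. Two studs show at (261,282) and (297,410), and everything around the carousel is unmoved.

Run:
```python
from h import *
import pickle
p=pickle.load(open('top0.pkl','rb'));C=np.array([.5716,-.0740])
for s in((261,281),(297,410)):
    d=ray(p,(s[0]/2.8+150,s[1]/2.8+100),.048)[:2]-C;print(np.linalg.norm(d),np.degrees(np.arctan2(d[1],d[0])))
```

```text
0.12152799155620014 77.22870270893566
0.12208638072714399 137.27025283947987
```

>>> {"name": "carry_out", "arguments": {"commands": [[[0,0,0.48,0,0,0,2.2],[0,-0.03,0.95,0,0,0,4.4],[0,-0.07,1.43,0,0,0,6.6],[0,-0.13,1.9,0,0,0,8.8],[0,-0.21,2.37,0,0,0,11],[0,-0.3,2.83,0,0,0,13.2],[0,-0.41,3.3,0,0,0,15.4],[0,-0.54,3.75,0,0,0,17.6],[0,-0.69,4.2,0,0,0,19.8],[0,-0.85,4.65,0,0,0,22],[0,-1.03,5.1,0,0,0,24.2],[0,-1.23,5.52,0,0,0,26.4],[0,-1.4,5.85,0,0,0,28.1],[0,-1.55,6.13,0,0,0,29.6],[0,-1.7,6.4,0,0,0,31],[0,-1.83,6.6,0,0,0,32.2],[0,-1.94,6.77,0,0,0,33.2],[0,-2.03,6.9,0,0,0,33.9],[0,-2.09,7,0,0,0,34.4],[0,-2.1,7.02,0,0,0,34.5]]]}}

```text
time: 8.9
tcp_pos: [0.6944, -0.0922, 0.0433]
ee_rot: [0.0, 0.997, -0.083, -0.0]
force: [1.1, 0.8, 0.7]
width: 0.0001
gripper_force: 0.7
```

>>> {"name": "carry_out", "arguments": {"commands": [[[0,0,0,0,0,0,0],[0,0,-0.5,0,0,0,0],[0,0,-1,0,0,0,0],[0,0.2,-1.5,0,0,0,0],[0,0.2,-1.5,-2,0,0,0],[0,0.2,-1.5,-5,0,0,0],[0,0.2,-1.5,-8,0,0,0],[0,0.2,-1.5,-12,0,0,0],[0,0.2,-1.5,-16,0,0,0],[0,0.2,-1.5,-19,0,0,0],[0,0.2,-1.5,-19,0,0,0]]]}}

```text
time: 10.0
tcp_pos: [0.7018, -0.0773, 0.2393]
ee_rot: [-0.0, 0.997, -0.083, 0.005]
force: [-0.1, 0.3, 0.6]
width: -0.0
gripper_force: 0.0
```

>>> {"name": "carry_out", "arguments": {"commands": [[[0,0,2,0,0,0,0],[0,0,5,0,0,0,0],[0,0,9,0,0,0,0],[0,0,13,0,0,0,0],[0,0,17,0,0,0,0],[0,0,21,0,0,0,0],[0,0,25,0,0,0,0],[0,0,28,0,0,0,0],[0,0,30,0,0,0,0],[0,0,30,0,0,0,0],[0,0,30,0,0,0,0]]]}}

```text
time: 11.1
tcp_pos: [0.6492, -0.3725, 0.2322]
ee_rot: [-0.001, 0.997, -0.083, -0.001]
force: [-0.2, 0.0, 0.1]
width: -0.0001
gripper_force: 0.0
```

Run:
```python
from cell import ctrl
import cv2
p=ctrl.capture('top');cv2.imwrite('pics/top3.png',cv2.resize(p['img'][100:310,150:430],None,fx=2.8,fy=2.8,interpolation=cv2.INTER_CUBIC))
```

```text
(no output)
```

View pics/top3.png

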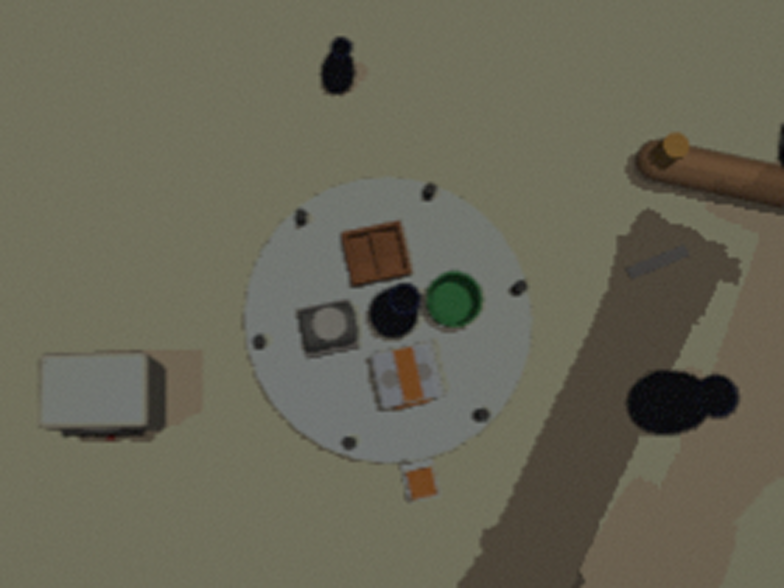

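The ring box now faces the pointer: the stripe is at (408,375) and the pointer at (420,482). Tie bar, freshener and vase are unmoved. Next I'll check the angle from the studs.

Run:
```python
from h import *
from cell import ctrl
import pickle
p=pickle.load(open('top0.pkl','rb'))
S=[(429,191),(518,288),(481,415),(349,443),(259,342),(301,217)]
pts=np.array([ray(p,(x/2.8+150,y/2.8+100),.048)[:2] for x,y in S]);x,r=fit(pts)
y=(np.degrees(x[2])+180)%60; print(x,r.round(4),'ringbox dir',y-180-60*0,'target -167.5')
if abs(y-12.5)<3: print(ctrl.sign_off())
```

```text
[ 0.57031147 -0.07371064  1.27510003] [0.0004 0.001  0.0003 0.0002 0.0006 0.0004] ringbox dir -166.94215003314184 target -167.5
the job is handed in; nothing more can be done
None
```

The ring box now faces front, about 0.6° off the pointer by my stud measurement (about 6.5° is allowed). The vase, freshener and tie bar look unmoved, the hand is clear, and the job is handed in; the sign-off returned no verdict.

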